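# Candles in a row by height

### The job

Line up the four pillar candles on the four cork coasters of the dark board in order of height, one to a coaster: the tallest on the coaster next to the white bowl, stepping down to the shortest at the other end, by the potted succulent. Stand each one upright in the middle of its coaster, knock none over, and leave the bowl and the fidget cube where they are.

Things in the scene. Friction and masses are not known exactly. Their poses are not given: they have to be found in the camera images.
- candle_tallest: the tallest of four loose ivory wax pillar candles, an upright cylinder 44 mm in diameter and 120 mm high (a thin 9 mm wick on top, not solid), about 173 g. Origin: centre of its underside; z up along the candle. It starts standing on the cabinet top in front of the board, in a loose row with the other candles, a steel fidget cube and a matchbox (37 x 55 x 15 mm, not listed).
- candle_second: the second tallest of four loose ivory wax pillar candles, an upright cylinder 44 mm in diameter and 95 mm high (a thin 9 mm wick on top, not solid), about 137 g. Origin: centre of its underside; z up along the candle. It starts standing on the cabinet top in front of the board, in a loose row with the other candles, a steel fidget cube and a matchbox (37 x 55 x 15 mm, not listed).
- candle_third: the third tallest of four loose ivory wax pillar candles, an upright cylinder 44 mm in diameter and 70 mm high (a thin 9 mm wick on top, not solid), about 101 g. Origin: centre of its underside; z up along the candle. It starts standing on the cabinet top in front of the board, in a loose row with the other candles, a steel fidget cube and a matchbox (37 x 55 x 15 mm, not listed).
- candle_shortest: the shortest of four loose ivory wax pillar candles, an upright cylinder 44 mm in diameter and 45 mm high (a thin 9 mm wick on top, not solid), about 65 g. Origin: centre of its underside; z up along the candle. It starts standing on the cabinet top in front of the board, in a loose row with the other candles, a steel fidget cube and a matchbox (37 x 55 x 15 mm, not listed).
- mark_1: one of four alike cork coasters, fixed, 76 mm in diameter and 5 mm thick, on a fixed dark wooden board (110 x 370 x 12 mm); this one is the +y end of the row. Neighbours are about 92 mm apart, not quite in line. Origin: centre of its underside, 12 mm above the cabinet top, so its upper face lies 17 mm above the cabinet top. Its y axis runs along the row (from mark_4 towards mark_1), x across it.
- mark_2: one of four alike cork coasters, fixed, 76 mm in diameter and 5 mm thick, on a fixed dark wooden board (110 x 370 x 12 mm); this one is second from the +y end. Neighbours are about 92 mm apart, not quite in line. Origin: centre of its underside, 12 mm above the cabinet top, so its upper face lies 17 mm above the cabinet top. Its y axis runs along the row (from mark_4 towards mark_1), x across it.
- mark_3: one of four alike cork coasters, fixed, 76 mm in diameter and 5 mm thick, on a fixed dark wooden board (110 x 370 x 12 mm); this one is second from the -y end. Neighbours are about 92 mm apart, not quite in line. Origin: centre of its underside, 12 mm above the cabinet top, so its upper face lies 17 mm above the cabinet top. Its y axis runs along the row (from mark_4 towards mark_1), x across it.
- mark_4: one of four alike cork coasters, fixed, 76 mm in diameter and 5 mm thick, on a fixed dark wooden board (110 x 370 x 12 mm); this one is the -y end of the row. Neighbours are about 92 mm apart, not quite in line. Origin: centre of its underside, 12 mm above the cabinet top, so its upper face lies 17 mm above the cabinet top. Its y axis runs along the row (from mark_4 towards mark_1), x across it.
- bowl: white ceramic bowl, loose, 110 mm across the rim and 45 mm high, standing on the cabinet top just beyond one end of the board, its centre about 110 to 160 mm from that of the coaster at that end; which end differs from start to start. A small terracotta pot with a succulent (68 mm across, about 85 mm high, not listed) stands at the other end. Origin: centre of its underside. To be left where it is.
- fidget_cube: steel fidget cube, loose, 28 mm, 120 g, standing in the loose row among the candles. Origin: centre of its underside. To be left where it is.

How it is judged:
By the outcome, as a careful person would: the job done as asked, in the order asked, and still so for the second after the job is handed in, with the robot touching nothing.
It also fails if it takes over 91 s, if anything falls off the work surface, if the arm or the gripper's body presses on something with over 40 N, if the wrist force passes 120 N, or if a joint passes its speed limit or range.

### The arm

A 6-joint arm with a two-finger parallel gripper is mounted at the origin on the work surface. World frame = base frame: x ahead of the robot, y to its left, z up, the work surface at z = 0. Lengths are in mm, angles in rad, forces in N, time in s.
With the tool pointing down it reaches from about 350 to 775 mm from the base axis. Payload 7.3 kg.
Tool frame: the origin (TCP) lies at the very end of the fingers, on their centre line; the grasp point (between the pads) lies 19 mm behind it; z points along the fingers, y is the line along which they close (so a half turn about z gives the same grasp; the last joint's range is limited). The gripper opens to 92 mm and grips with 3 to 60 N. Pads are 19 mm wide; open, the fingers measure 130 mm over their backs; the gripper's body (75 mm by 190 mm) begins 47 mm behind the grasp point.
Start: joints at [-0.146, 0.342, 1.524, -0, 1.275, -0.146], TCP at [525.022, 0.019, 197.941] pointing down, gripper open.
Joint ranges: [-2.53, 2.53], [-0.77, 2.02], [0.04, 2.7], [-1, 4.14], [0.28, 2.66], [-3.11, 3.11]. Speed limits (rad/s): [2.57, 2.57, 3.14, 3.14, 3.14, 3.14].

### API

Orientations are given as [roll, pitch, yaw] about the fixed x, y, z axes, in that order (R = Rz(yaw) Ry(pitch) Rx(roll)).
In Python, from plant import * gives the robot as it stands.
- The arm moves only by the tool arm_command, never from a script. Its arguments are lists of equal length, an entry for each row: "gripper": the finger opening in mm, from 0 to 91.8; "dp": the shift along the tool's x, y, z in units of 25 mm (1.0 is 25 mm), a list of three; "twist": the turn about the tool's z in units of 5 degrees (1.0 is 5 degrees). A call has exactly 5 rows; each row shifts and turns the commanded pose from where the row before left it, along the tool's axes as they then stand; what a row does not reach is not made up. A row lasts 1/8 s, in which the tool goes at most 62.5 mm and 10.7 degrees, less where a joint would pass 70% of its speed; a pose out of reach is approached as far as the arm can. A call is refused whole if a number of a shift passes 1 or a number of a turn 1, either way. A call with a gripper value outside its range is refused whole. The fingers move at their own pace and stop on an object; the grip force is fixed at half the most. Time passes only in rows, so rows that do not move let the fingers close, or fill a call up. It gives the time, the measured TCP pose, the force, the opening and the grip force at its end, in the units of the state.
- get_obs(): the state, without advancing time (a new reading comes with each control period).
- capture(name): name is "scene" or "side" or "wrist"; returns the picture (400x640x3 uint8, red, green, blue); there is no depth.
- get_calibration(name): a dict with "mtx" (3x3 intrinsics, pixels), "position" and "attitude" of the camera in the world; the wrist camera has in their place "mount" (4x4, takes a point from camera to tool coordinates, whose origin is the TCP and whose axes are the flange's). Camera axes: x right, y down, z forward; pixel columns grow to the right and rows downward; lengths in mm; the calibration is good to about 2 mm. The wrist camera is an equidistant fisheye: a pixel r from the principal point sees the ray r / f radians off the axis. A picture is of the moment at which its call begins: read the wrist's pose just before it. get_calibration takes no time and is no camera call.
- close_job(): hands the job in; it is judged then, once.
The state is a dict: "time": time; "joint_positions": joint angles; "dq": joint speeds; "tau": joint torques, N m; "tool_pos": TCP position; "tcp_rot": TCP orientation; "contact_force": force on the tool from outside, world axes, zero at the start; "moment": the same for the moment, N m; "grip_width": finger opening in mm; "finger_force": force on a finger pad.
Only numpy, scipy, OpenCV 4.12 (cv2) and the standard library are available. Lean on these libraries where they do the work, as an engineer would, in place of code of your own. Each camera call takes 0.05 s, during which the arm holds its last target. There are 200 camera calls.

## Working session

There is one attempt and no reset: what is moved stays moved. The work goes in short steps, Python scripts to look and compute and a tool call to move; the robot and the scene stay as the last step left them, time stands still between calls to the robot, and variables do not carry over. Pictures are saved under pics/ and viewed, at most 14 in all, crops included, and the job is handed in when it is done.

Besides the shell and the picture viewer there is one more tool, called by a JSON object that holds its "fn" and its "kwargs", one argument or row to a line. arm_command: Moves the arm, as the interface text tells. Its arguments: {"type":"object","properties":{"gripper":{"type":"array"},"dp":{"type":"array"},"twist":{"type":"array"}},"required":["gripper","dp","twist"]}

```bash
mkdir -p pics; python3 - <<'E'
from plant import *
import cv2
o=get_obs();print(o)
for n in("scene","side","wrist"):
    im=capture(n);cv2.imwrite(f"pics/{n}0.png",im[:,:,::-1]);print(n,get_calibration(n))
E
```

```text
{'time': 0.0, 'joint_positions': array([-1.46007710e-01,  3.42712142e-01,  1.52501898e+00, -2.90512436e-05,
        1.27541154e+00, -1.45956118e-01]), 'dq': array([-0.00055032, -0.00097415, -0.00034715,  0.00098703, -0.00097825,
       -0.00100711]), 'tau': array([ 7.61924657e-04, -4.31245601e+01, -2.44219762e+01,  7.17750052e-02,
        5.59406646e-02, -1.04314388e-04]), 'tool_pos': array([5.24541857e+02, 7.58378940e-02, 1.97249814e+02]), 'tcp_rot': array([-3.14005509e+00, -1.97946208e-04,  1.57075306e+00]), 'contact_force': array([ 0.2275499 ,  0.46617676, -0.10724592]), 'moment': array([ 0.01146775,  0.02225289, -0.00922658]), 'finger_force': 0.0, 'grip_width': 91.42489960655773}
scene {'mtx': array([[376.55699655,   0.        , 313.83702014],
       [  0.        , 376.55699655, 203.39984866],
       [  0.        ,   0.        ,   1.        ]]), 'position': array([882.01024691, 511.38205356, 641.47949178]), 'attitude': array([-2.32052272,  0.00323793,  2.54120978])}
side {'mtx': array([[453.10842932,   0.        , 316.95251284],
       [  0.        , 453.10842932, 200.16133291],
       [  0.        ,   0.        ,   1.        ]]), 'position': array([ 395.12246209, -684.66661994,  652.03809   ]), 'attitude': array([-2.27717772, -0.00553557, -0.21994349])}
wrist {'mtx': array([[309.70691629,   0.        , 319.22945353],
       [  0.        , 309.70691629, 199.98412406],
       [  0.        ,   0.        ,   1.        ]]), 'mount': array([[ 3.04901960e-04, -9.50600924e-01, -3.10415514e-01,
         8.54036174e+01],
       [ 9.99999826e-01,  1.33364993e-04,  5.73827704e-04,
        -3.93979822e-01],
       [-5.04082582e-04, -3.10415635e-01,  9.50600799e-01,
        -1.86745645e+02],
       [ 0.00000000e+00,  0.00000000e+00,  0.00000000e+00,
         1.00000000e+00]])}
```

View pics/scene0.png

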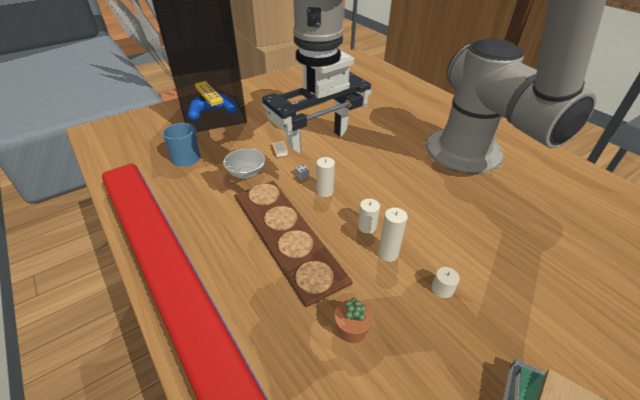

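View pics/side0.png

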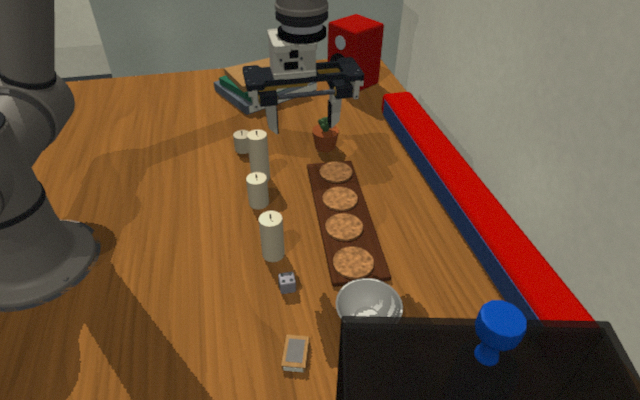

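View pics/wrist0.png

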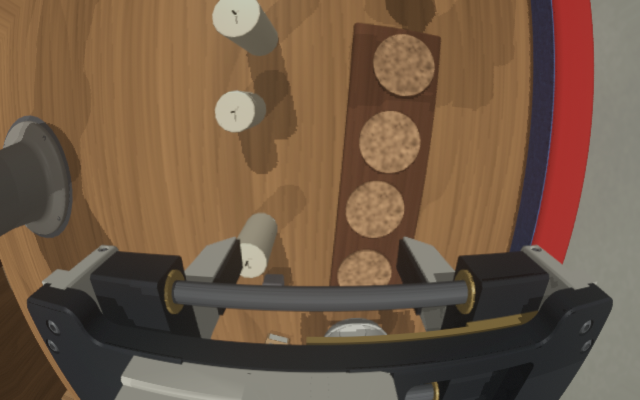

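Scene, side and wrist views agree: the bowl is at the -y end of the board (near mark_4, scene px 244,165) and the pot is at the +y end (353,320). The tallest candle therefore goes to mark_4, second to mark_3, third to mark_2 and shortest to mark_1. Candle tops in the scene view are shortest (446,276), tallest (396,216), third (370,206) and second (326,163).

```bash
cat > h.py <<'E'
import numpy as np, cv2
from scipy.spatial.transform import Rotation as R
from plant import *
def ray(n,uv,o=None):
    c=get_calibration(n);K=c["mtx"];p=(np.atleast_2d(uv)-K[:2,2])/K[0,0]
    if n!="wrist":
        return c["position"],np.c_[p,np.ones(len(p))]@R.from_euler("xyz",c["attitude"]).as_matrix().T
    r=np.linalg.norm(p,axis=1)+1e-9
    d=np.c_[p/r[:,None]*np.sin(r)[:,None],np.cos(r)]
    M=c["mount"];T=R.from_euler("xyz",o["tcp_rot"]).as_matrix()
    return o["tool_pos"]+T@M[:3,3],d@M[:3,:3].T@T.T
def onz(n,uv,z,o=None):
    p,d=ray(n,uv,o);return (p+d*((z-p[2])/d[:,2])[:,None])[:,:2]
def circ(q):  # least squares circle
    A=np.c_[2*q,np.ones(len(q))];s=np.linalg.lstsq(A,(q**2).sum(1),rcond=None)[0]
    return s[:2],np.sqrt(s[2]+s[:2]@s[:2])
def blob(mask,uv,n,z,o):
    k,l=cv2.connectedComponents(mask.astype(np.uint8));i=l[int(uv[1]),int(uv[0])]
    if i==0:return None
    ct=max(cv2.findContours((l==i).astype(np.uint8),cv2.RETR_EXTERNAL,cv2.CHAIN_APPROX_NONE)[0],key=len)[:,0].astype(float)
    ct=cv2.convexHull(ct.astype(np.float32))[:,0]
    c,r=circ(onz(n,ct,z,o));return c.round(1),round(r,1)
E
python3 - <<'E'
from h import *
o=get_obs()
P={"scene":dict(m1=(315,277),m2=(295,244),m3=(281,218),m4=(264,194),c120=(396,216),c95=(326,163),c70=(370,206),c45=(446,276),cube=(303,168),bowl=(244,163)),
"side":dict(m1=(336,172),m2=(340,199),m3=(345,227),m4=(353,262),c120=(257,137),c95=(270,220),c70=(257,178),c45=(241,135),cube=(287,277)),
"wrist":dict(m1=(404,65),m2=(390,142),m3=(375,209),m4=(364,280),c120=(238,15),c95=(249,261),c70=(235,112))}
for n,d in P.items():
    im=cv2.imread(f"pics/{n}0.png");hsv=cv2.cvtColor(im,cv2.COLOR_BGR2HSV)
    for k,uv in d.items():
        z=17 if k[0]=="m" else 28 if k=="cube" else 45 if k in("bowl",) else int(k[1:])
        e=None
        if k[0]=="m":
            # cork vs dark board: brightness
            e=blob(cv2.morphologyEx((im[:,:,2]>95).astype(np.uint8),cv2.MORPH_OPEN,np.ones((3,3))),uv,n,z,o)
        elif k[:2]!="bo" and k!="cube":
            print(hsv[uv[1]+3,uv[0]+3],hsv[min(399,uv[1]+25),uv[0]],end=" ")
        print(n,k,onz(n,[uv],z,o)[0].round(1),e)
E
```

```text
scene m1 [625.6 137.4] (array([-384.3, -784.2]), np.float64(1651.2))
scene m2 [612.   40.7] (array([-384.3, -784.2]), np.float64(1651.2))
scene m3 [596.2 -45.4] (array([-384.3, -784.2]), np.float64(1651.2))
scene m4 [ 587.9 -142.5] (array([-384.3, -784.2]), np.float64(1651.2))
[ 23  32 234] [ 23  38 194] scene c120 [454.9 169.6] None
[ 23  33 233] [ 22  40 193] scene c95 [447.2 -75. ] None
[ 22  33 235] [ 23  39 183] scene c70 [439.4  81.3] None
[ 23  36 210] [ 15 135 163] scene c45 [428.2 295.1] None
scene cube [ 457.1 -163.8] None
scene bowl [ 584.8 -251.2] None
side m1 [626.4 130.1] (array([626.5, 135.2]), np.float64(38.9))
side m2 [610.6  34.1] (array([611.,  40.]), np.float64(39.6))
side m3 [598.1 -52.6] (array([596.8, -46.9]), np.float64(39.6))
side m4 [ 587.8 -146.5] (array([382.6, 629. ]), np.float64(896.3))
[ 19  65 110] [ 23  63 117] side c120 [453.4 155.7] None
[ 26  47 226] [ 23  60 119] side c95 [446. -84.] None
[ 25  52 225] [ 24  60 114] side c70 [439.8  76.8] None
[ 22  54 170] [ 15 176 113] side c45 [423.9 291.6] None
side cube [ 460.6 -164.8] None
wrist m1 [624.7 133.9] (array([625.1, 135. ]), np.float64(38.5))
wrist m2 [609.8  39.3] (array([594. , -41.1]), np.float64(114.6))
wrist m3 [595.3 -46.5] (array([594. , -41.1]), np.float64(114.6))
wrist m4 [ 587.3 -152.8] (array([594. , -41.1]), np.float64(114.6))
[ 26  31 195] [20 54 99] wrist c120 [454.8 165.7] None
[ 23  35 195] [18 19 66] wrist c95 [448.2 -78.6] None
[ 24  37 195] [ 15 129 136] wrist c70 [437.9  77.8] None
```

```bash
cat > m.py <<'E'
from h import *
def fit(n,im,o,c0,z,r,thr=None):
    """refine a bright disc of radius r at height z near c0: rectify the plane, threshold by Otsu, circle fit"""
    g=np.arange(-r-14,r+14.1,.5);X,Y=np.meshgrid(g+c0[0],g+c0[1])
    W=np.c_[X.ravel(),Y.ravel(),np.full(X.size,z)]
    cal=get_calibration(n);K=cal["mtx"]
    if n!="wrist":
        q=(W-cal["position"])@R.from_euler("xyz",cal["attitude"]).as_matrix();p=q[:,:2]/q[:,2:]
    else:
        T=R.from_euler("xyz",o["tcp_rot"]).as_matrix();M=cal["mount"]
        q=((W-o["tool_pos"])@T-M[:3,3])@M[:3,:3];a=np.linalg.norm(q[:,:2],axis=1)
        p=q[:,:2]/a[:,None]*np.arctan2(a,q[:,2])[:,None]
    uv=(p*K[0,0]+K[:2,2]).astype(np.float32).reshape(*X.shape,2)
    w=cv2.remap(im,uv[...,0],uv[...,1],cv2.INTER_LINEAR)
    v=cv2.GaussianBlur(w[:,:,2] if r>30 else w[:,:,0],(0,0),1.5).astype(np.float32)
    # disc-vs-ring contrast at every offset
    k=int(2*r+9);yy,xx=np.mgrid[-k:k+1,-k:k+1]/2.;d=np.hypot(xx,yy)
    ker=((d<r)&(d>r-4))/((d<r)&(d>r-4)).sum()-((d>=r)&(d<r+4))/((d>=r)&(d<r+4)).sum()
    s=cv2.filter2D(v,-1,ker.astype(np.float32),borderType=cv2.BORDER_REPLICATE)
    m=24;s=s[m:-m,m:-m];i=np.unravel_index(s.argmax(),s.shape)
    return np.array([g[i[1]+m]+c0[0],g[i[0]+m]+c0[1]]).round(1),round(float(s.max()),0)
E
python3 - <<'E'
from m import *
o=get_obs()
G=dict(m1=(626,135),m2=(611,40),m3=(597,-47),m4=(588,-145),c120=(454,165),c95=(447,-78),c70=(439,79),c45=(427,293))
for k,c in G.items():
    for n in("scene","side","wrist"):
        im=cv2.imread(f"pics/{n}0.png");z=17 if k[0]=="m" else int(k[1:])
        print(k,n,*fit(n,im,o,c,z,38 if k[0]=="m" else 22))
E
```

```text
m1 scene [625.5 134. ] 49.0
m1 side [626.  134.5] 42.0
m1 wrist [625. 135.] 51.0
m2 scene [610.   38.5] 48.0
m2 side [611.   39.5] 50.0
m2 wrist [610.   39.5] 51.0
m3 scene [596. -49.] 44.0
m3 side [596.5 -48. ] 54.0
m3 wrist [595.5 -48. ] 48.0
m4 scene [ 587.5 -145.5] 38.0
m4 side [ 588.5 -144. ] 56.0
m4 wrist [ 587.  -143.5] 30.0
c120 scene [452.5 167. ] 63.0
c120 side [453.5 167.5] 50.0
c120 wrist [452.  167.5] 54.0
c95 scene [446. -79.] 54.0
c95 side [447.  -78.5] 82.0
c95 wrist [446.  -78.5] 32.0
c70 scene [437.  78.] 60.0
c70 side [437.5  78.5] 62.0
c70 wrist [437.  79.] 71.0
c45 scene [425. 296.] 52.0
c45 side [425.5 296.5] 36.0
c45 wrist [403. 269.] 0.0
```

{"fn": "arm_command", "kwargs": {
  "gripper": [91,91,91,91,91],
  "dp": [
    [1,-0.43,0],
    [1,-0.43,0],
    [1,-0.43,0],
    [1,-0.43,0],
    [1,-0.43,0]
  ],
  "twist": [0,0,0,0,0]
}}

```text
time: 0.78
tool_pos: [470.7, 125.8, 197.7]
tcp_rot: [-3.141, 0.0, 1.571]
contact_force: [0.1, 0.8, -0.7]
grip_width: 91.2
finger_force: 0.0
```

{"fn": "arm_command", "kwargs": {
  "gripper": [91,91,91,91,91],
  "dp": [
    [0.84,-0.36,0],
    [0.84,-0.36,0.3],
    [0,0,0.7],
    [0,0,1],
    [0,0,0]
  ],
  "twist": [0,0,0,0,0]
}}

```text
time: 1.4
tool_pos: [451.9, 166.8, 146.5]
tcp_rot: [-3.137, 0.001, 1.571]
contact_force: [0.1, -0.9, 0.5]
grip_width: 90.8
finger_force: 0.0
```

```bash
python3 - <<'E'
from m import *
o=get_obs();im=capture("wrist")[:,:,::-1].copy();cv2.imwrite("pics/w1.png",im)
print(o["tool_pos"].round(1),o["tcp_rot"].round(4),fit("wrist",im,o,(453,167),120,22))
E
```

```text
[451.9 166.8 146.5] [-3.1375e+00  8.0000e-04  1.5709e+00] (array([452., 168.]), 59.0)
```

View pics/w1.png

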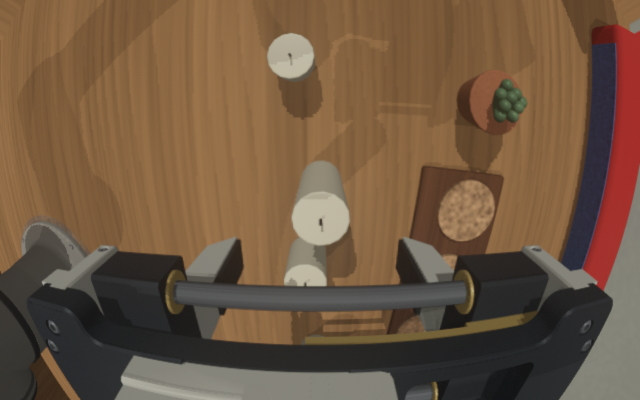

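The tallest candle's top is at (320,215), centred between the fingers, and the fit agrees with the earlier measurement. Descending and gripping.

{"fn": "arm_command", "kwargs": {
  "gripper": [91,91,91,91,40],
  "dp": [
    [0.03,0.02,1],
    [0,0,1],
    [0,0,0.8],
    [0,0,0.2],
    [0,0,0]
  ],
  "twist": [0,0,0,0,0]
}}

```text
time: 2.08
tool_pos: [454.4, 167.8, 73.7]
tcp_rot: [3.14, -0.0, 1.571]
contact_force: [-0.9, -0.7, -0.7]
grip_width: 85.2
finger_force: 0.0
```

{"fn": "arm_command", "kwargs": {
  "gripper": [38,38,38,38,38],
  "dp": [
    [0,0,0],
    [0,0,0],
    [0,0,0],
    [0,0,0],
    [0,0,0]
  ],
  "twist": [0,0,0,0,0]
}}

```text
time: 2.7
tool_pos: [453.7, 167.8, 73.0]
tcp_rot: [-3.142, -0.0, 1.571]
contact_force: [-0.7, -0.5, 2.3]
grip_width: 43.1
finger_force: 30.0
```

{"fn": "arm_command", "kwargs": {
  "gripper": [38,38,38,38,38],
  "dp": [
    [0,0,-1],
    [0,0,-1],
    [-0.5,0.2,0],
    [-0.9,0.4,0],
    [-1,0.42,0]
  ],
  "twist": [0,0,0,0,0]
}}

```text
time: 3.32
tool_pos: [478.9, 106.5, 121.5]
tcp_rot: [-3.14, 0.0, 1.571]
contact_force: [-0.1, -0.9, -1.6]
grip_width: 43.3
finger_force: 30.0
```

{"fn": "arm_command", "kwargs": {
  "gripper": [38,38,38,38,38],
  "dp": [
    [-1,0.43,0],
    [-1,0.43,0],
    [-1,0.43,0],
    [-1,0.43,0],
    [-1,0.43,0]
  ],
  "twist": [0,0,0,0,0]
}}

```text
time: 3.95
tool_pos: [532.5, -18.9, 121.2]
tcp_rot: [-3.139, -0.0, 1.57]
contact_force: [1.3, 0.3, -1.5]
grip_width: 43.1
finger_force: 30.0
```

{"fn": "arm_command", "kwargs": {
  "gripper": [38,38,38,38,38],
  "dp": [
    [-1,0.43,0],
    [-1,0.43,0],
    [-1,0.43,0],
    [-1,0.43,0],
    [-0.7,0.3,0]
  ],
  "twist": [0,0,0,0,0]
}}

```text
time: 4.58
tool_pos: [583.0, -136.5, 121.2]
tcp_rot: [-3.139, -0.001, 1.57]
contact_force: [-0.4, -0.1, -1.6]
grip_width: 43.2
finger_force: 30.0
```

{"fn": "arm_command", "kwargs": {
  "gripper": [38,38,38,38,38],
  "dp": [
    [-0.32,0.18,0],
    [0,0,0.4],
    [0,0,0.4],
    [0,0,0.24],
    [0,0,0]
  ],
  "twist": [0,0,0,0,0]
}}

```text
time: 5.2
tool_pos: [587.6, -142.1, 96.3]
tcp_rot: [-3.14, -0.0, 1.571]
contact_force: [-0.2, -0.9, -1.5]
grip_width: 43.1
finger_force: 30.0
```

```bash
python3 - <<'E'
from m import *
for i in range(3):
    o=get_obs();print(o["tool_pos"].round(1),o["contact_force"].round(1))
    im=capture("scene")[:,:,::-1].copy()
s=capture("side")[:,:,::-1].copy()
z=120+17+o["tool_pos"][2]-73.2-17
for n,i in(("scene",im),("side",s)): print(n,fit(n,i,o,(587.5,-144.5),z,22))
cv2.imwrite("pics/p1.png",np.hstack([cv2.resize(im[100:300,180:420],None,fx=1.6,fy=1.6),cv2.resize(s[100:300,240:480],None,fx=1.6,fy=1.6)]))
E
```

```text
[ 587.6 -142.1   96.3] [-0.2 -0.9 -1.5]
[ 587.9 -142.3   96.8] [-0.4 -0.3 -2. ]
[ 588.2 -142.5   97.1] [-0.4  0.3 -2.1]
scene (array([ 588.5, -143.5]), 33.0)
side (array([ 590., -142.]), 51.0)
```

View pics/p1.png

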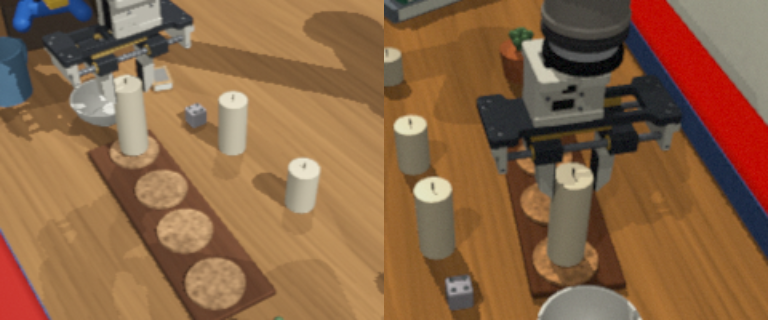

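The candle hangs upright, centred just above mark_4, about 2 mm off in y. I'll correct that and lower it.

{"fn": "arm_command", "kwargs": {
  "gripper": [38,38,38,38,38],
  "dp": [
    [-0.08,-0.02,0.1],
    [0,0,0.06],
    [0,0,0.04],
    [0,0,0],
    [0,0,0]
  ],
  "twist": [0,0,0,0,0]
}}

```text
time: 6.02
tool_pos: [587.6, -144.7, 92.0]
tcp_rot: [3.141, 0.0, 1.571]
contact_force: [-0.1, -0.1, -2.5]
grip_width: 43.1
finger_force: 30.0
```

{"fn": "arm_command", "kwargs": {
  "gripper": [38,38,38,38,38],
  "dp": [
    [0,0,0.04],
    [0,0,0.03],
    [0,0,0],
    [0,0,0],
    [0,0,0]
  ],
  "twist": [0,0,0,0,0]
}}

```text
time: 6.65
tool_pos: [587.5, -144.7, 90.2]
tcp_rot: [3.142, -0.0, 1.571]
contact_force: [0.3, 0.5, -2.0]
grip_width: 43.5
finger_force: 30.0
```

{"fn": "arm_command", "kwargs": {
  "gripper": [38,38,38,46,60],
  "dp": [
    [0,0,0.03],
    [0,0,0],
    [0,0,0],
    [0,0,0],
    [0,0,0]
  ],
  "twist": [0,0,0,0,0]
}}

```text
time: 7.28
tool_pos: [587.6, -144.7, 89.1]
tcp_rot: [3.142, -0.0, 1.571]
contact_force: [0.9, 0.3, -0.1]
grip_width: 52.1
finger_force: 0.0
```

{"fn": "arm_command", "kwargs": {
  "gripper": [80,91,91,91,91],
  "dp": [
    [0,0,0],
    [0,0,-0.5],
    [0,0,-1],
    [0,0,-1],
    [0,0,-0.5]
  ],
  "twist": [0,0,0,0,0]
}}

```text
time: 7.9
tool_pos: [588.3, -145.0, 166.7]
tcp_rot: [3.139, 0.001, 1.571]
contact_force: [-0.0, -0.6, 0.3]
grip_width: 90.5
finger_force: 0.0
```

{"fn": "arm_command", "kwargs": {
  "gripper": [91,91,91,91,91],
  "dp": [
    [0.45,-1,0],
    [0.45,-1,0],
    [0.45,-1,0],
    [0.45,-1,0],
    [0.45,-1,0]
  ],
  "twist": [0,0,0,0,0]
}}

```text
time: 8.52
tool_pos: [461.6, -88.1, 164.5]
tcp_rot: [-3.142, -0.0, 1.571]
contact_force: [-0.0, 0.2, -0.3]
grip_width: 91.1
finger_force: 0.0
```

{"fn": "arm_command", "kwargs": {
  "gripper": [91,91,91,91,91],
  "dp": [
    [0.4,-0.66,0],
    [0,0,0.5],
    [0,0,1],
    [0,0,1],
    [0,0,1]
  ],
  "twist": [0,0,0,0,0]
}}

```text
time: 9.15
tool_pos: [446.6, -78.9, 75.4]
tcp_rot: [3.142, 0.0, 1.571]
contact_force: [0.5, 0.3, -0.8]
grip_width: 91.2
finger_force: 0.0
```

{"fn": "arm_command", "kwargs": {
  "gripper": [91,91,60,38,38],
  "dp": [
    [0,0,0.7],
    [0,0,0.4],
    [0,0,0],
    [0,0,0],
    [0,0,0]
  ],
  "twist": [0,0,0,0,0]
}}

```text
time: 9.78
tool_pos: [446.6, -78.7, 50.0]
tcp_rot: [3.14, 0.0, 1.571]
contact_force: [-0.1, 0.7, 0.6]
grip_width: 65.7
finger_force: 0.0
```

{"fn": "arm_command", "kwargs": {
  "gripper": [38,38,38,38,38],
  "dp": [
    [0,0,0],
    [0,0,0],
    [0,0,0],
    [0,0,0],
    [0,0,0]
  ],
  "twist": [0,0,0,0,0]
}}

```text
time: 10.4
tool_pos: [446.1, -78.5, 49.6]
tcp_rot: [3.141, 0.0, 1.571]
contact_force: [-1.7, 0.2, 3.2]
grip_width: 43.2
finger_force: 30.0
```

{"fn": "arm_command", "kwargs": {
  "gripper": [38,38,38,38,38],
  "dp": [
    [0,0,-1],
    [0,0,-0.8],
    [0.1,0.5,0],
    [0.2,1,0],
    [0.2,1,0]
  ],
  "twist": [0,0,0,0,0]
}}

```text
time: 11.02
tool_pos: [509.4, -65.6, 93.2]
tcp_rot: [-3.141, -0.0, 1.571]
contact_force: [0.3, 0.1, -0.5]
grip_width: 43.5
finger_force: 30.0
```

{"fn": "arm_command", "kwargs": {
  "gripper": [38,38,38,38,38],
  "dp": [
    [0.2,1,0],
    [0.2,1,0],
    [0.2,1,0],
    [0.1,0.5,0.4],
    [0,0,0.2]
  ],
  "twist": [0,0,0,0,0]
}}

```text
time: 11.65
tool_pos: [595.5, -48.0, 77.1]
tcp_rot: [-3.139, -0.001, 1.571]
contact_force: [0.3, -1.4, -1.6]
grip_width: 43.3
finger_force: 30.0
```

```bash
cat > chk.py <<'E'
import sys
from m import *
x,y,h,g=map(float,sys.argv[1:5])
o=get_obs();print(o["tool_pos"].round(1),o["contact_force"].round(1))
for n in("scene","side"):
    im=capture(n)[:,:,::-1].copy();o=get_obs()
    print(n,fit(n,im,o,(x,y),h+o["tool_pos"][2]-g,22))
print(get_obs()["tool_pos"].round(1))
E
python3 chk.py 596 -48.3 95 49.6
```

```text
[595.5 -48.   77.1] [ 0.3 -1.4 -1.6]
scene (array([596.5, -49.8]), 38.0)
side (array([596. , -49.3]), 50.0)
[594.4 -48.3  77.6]
```

{"fn": "arm_command", "kwargs": {
  "gripper": [38,38,38,38,38],
  "dp": [
    [0.02,0.02,0.2],
    [0,0,0.14],
    [0,0,0.06],
    [0,0,0],
    [0,0,0]
  ],
  "twist": [0,0,0,0,0]
}}

```text
time: 12.38
tool_pos: [596.6, -48.0, 69.7]
tcp_rot: [3.141, 0.0, 1.571]
contact_force: [-1.0, 0.3, -1.1]
grip_width: 43.2
finger_force: 30.0
```

{"fn": "arm_command", "kwargs": {
  "gripper": [38,38,38,38,38],
  "dp": [
    [0,0,0.02],
    [0,0,0],
    [0,0,0],
    [0,0,0],
    [0,0,0]
  ],
  "twist": [0,0,0,0,0]
}}

```text
time: 13.0
tool_pos: [596.5, -48.0, 68.9]
tcp_rot: [3.141, 0.0, 1.571]
contact_force: [-0.4, -0.4, -1.9]
grip_width: 43.3
finger_force: 30.0
```

{"fn": "arm_command", "kwargs": {
  "gripper": [38,38,38,38,38],
  "dp": [
    [0,0,0.06],
    [0,0,0.03],
    [0,0,0],
    [0,0,0],
    [0,0,0]
  ],
  "twist": [0,0,0,0,0]
}}

```text
time: 13.62
tool_pos: [596.5, -48.0, 66.7]
tcp_rot: [-3.142, 0.0, 1.571]
contact_force: [-0.5, 0.3, 0.1]
grip_width: 43.1
finger_force: 30.0
```

{"fn": "arm_command", "kwargs": {
  "gripper": [46,60,80,91,91],
  "dp": [
    [0,0,0],
    [0,0,0],
    [0,0,0],
    [0,0,0],
    [0,0,-0.3]
  ],
  "twist": [0,0,0,0,0]
}}

```text
time: 14.25
tool_pos: [596.1, -47.9, 73.9]
tcp_rot: [-3.14, -0.0, 1.571]
contact_force: [-0.1, 0.2, -0.0]
grip_width: 81.5
finger_force: 0.0
```

{"fn": "arm_command", "kwargs": {
  "gripper": [91,91,91,91,91],
  "dp": [
    [0,0,-0.8],
    [0,0,-1],
    [0,0,-0.8],
    [0.5,-0.5,0],
    [1,-1,0]
  ],
  "twist": [0,0,0,0,0]
}}

```text
time: 14.88
tool_pos: [559.4, -10.8, 139.9]
tcp_rot: [3.14, 0.0, 1.569]
contact_force: [0.5, 0.8, -0.0]
grip_width: 91.4
finger_force: 0.0
```

{"fn": "arm_command", "kwargs": {
  "gripper": [91,91,91,91,91],
  "dp": [
    [0.71,-0.97,0],
    [0.71,-0.97,0],
    [0.71,-0.97,0],
    [0.71,-0.97,0],
    [0.71,-0.97,0.3]
  ],
  "twist": [0,0,0,0,0]
}}

```text
time: 15.5
tool_pos: [437.6, 78.8, 132.6]
tcp_rot: [3.139, -0.0, 1.571]
contact_force: [-0.6, -0.2, -0.5]
grip_width: 90.9
finger_force: 0.0
```

{"fn": "arm_command", "kwargs": {
  "gripper": [91,91,91,91,91],
  "dp": [
    [0,0,0.7],
    [0,0,1],
    [0,0,1],
    [0,0,0.5],
    [0,0,0.3]
  ],
  "twist": [0,0,0,0,0]
}}

```text
time: 16.12
tool_pos: [438.0, 78.3, 44.1]
tcp_rot: [3.141, 0.0, 1.571]
contact_force: [1.7, -0.6, -0.4]
grip_width: 91.0
finger_force: 0.0
```

{"fn": "arm_command", "kwargs": {
  "gripper": [80,60,38,38,38],
  "dp": [
    [0,0,0.4],
    [0,0,0],
    [0,0,0],
    [0,0,0],
    [0,0,0]
  ],
  "twist": [0,0,0,0,0]
}}

```text
time: 16.75
tool_pos: [438.0, 78.3, 34.4]
tcp_rot: [3.141, 0.0, 1.571]
contact_force: [-1.5, -1.1, 0.0]
grip_width: 45.5
finger_force: 0.3
```

{"fn": "arm_command", "kwargs": {
  "gripper": [38,38,38,38,38],
  "dp": [
    [0,0,0],
    [0,0,0],
    [0,0,0],
    [0,0,0],
    [0,0,0]
  ],
  "twist": [0,0,0,0,0]
}}

```text
time: 17.38
tool_pos: [437.9, 78.3, 34.3]
tcp_rot: [3.141, 0.0, 1.571]
contact_force: [-1.6, -0.2, 5.3]
grip_width: 42.7
finger_force: 30.0
```

{"fn": "arm_command", "kwargs": {
  "gripper": [38,38,38,38,38],
  "dp": [
    [0,0,-1],
    [0,0,-0.8],
    [-0.1,0.5,0],
    [-0.23,1,0],
    [-0.23,1,0]
  ],
  "twist": [0,0,0,0,0]
}}

```text
time: 18.0
tool_pos: [501.2, 63.9, 77.9]
tcp_rot: [-3.141, 0.0, 1.571]
contact_force: [1.0, 0.2, -1.2]
grip_width: 42.6
finger_force: 30.0
```

{"fn": "arm_command", "kwargs": {
  "gripper": [38,38,38,38,38],
  "dp": [
    [-0.23,1,0],
    [-0.23,1,0],
    [-0.23,1,0],
    [-0.23,1,0.2],
    [-0.09,0.4,0.3]
  ],
  "twist": [0,0,0,0,0]
}}

```text
time: 18.62
tool_pos: [611.4, 38.4, 64.8]
tcp_rot: [-3.141, 0.0, 1.57]
contact_force: [-0.2, -0.5, -1.3]
grip_width: 42.9
finger_force: 30.0
```

```bash
python3 chk.py 610.5 39 70 34.3
```

```text
[611.4  38.4  64.8] [-0.2 -0.5 -1.3]
scene (array([610.5,  35.5]), 41.0)
side (array([612.5,  38. ]), 49.0)
[609.8  38.7  64.2]
```

{"fn": "arm_command", "kwargs": {
  "gripper": [38,38,38,38,38],
  "dp": [
    [0.02,0,0.25],
    [0,0,0.15],
    [0,0,0.06],
    [0,0,0.04],
    [0,0,0]
  ],
  "twist": [0,0,0,0,0]
}}

```text
time: 19.35
tool_pos: [610.3, 39.6, 54.4]
tcp_rot: [3.141, 0.0, 1.571]
contact_force: [0.5, -0.6, -1.7]
grip_width: 42.6
finger_force: 30.0
```

{"fn": "arm_command", "kwargs": {
  "gripper": [38,38,38,38,38],
  "dp": [
    [0,0,0.03],
    [0,0,0.02],
    [0,0,0],
    [0,0,0],
    [0,0,0]
  ],
  "twist": [0,0,0,0,0]
}}

```text
time: 19.98
tool_pos: [610.3, 39.5, 52.9]
tcp_rot: [3.142, 0.0, 1.571]
contact_force: [-0.2, 0.1, -1.0]
grip_width: 42.5
finger_force: 30.0
```

{"fn": "arm_command", "kwargs": {
  "gripper": [38,38,38,38,38],
  "dp": [
    [0,0,0.04],
    [0,0,0.03],
    [0,0,0],
    [0,0,0],
    [0,0,0]
  ],
  "twist": [0,0,0,0,0]
}}

```text
time: 20.6
tool_pos: [610.3, 39.5, 51.4]
tcp_rot: [3.141, 0.0, 1.571]
contact_force: [-1.4, 0.0, 1.8]
grip_width: 42.7
finger_force: 30.0
```

{"fn": "arm_command", "kwargs": {
  "gripper": [46,60,80,91,91],
  "dp": [
    [0,0,0],
    [0,0,0],
    [0,0,0],
    [0,0,0],
    [0,0,-0.3]
  ],
  "twist": [0,0,0,0,0]
}}

```text
time: 21.22
tool_pos: [609.8, 39.5, 58.4]
tcp_rot: [-3.14, -0.0, 1.571]
contact_force: [-1.2, 0.6, 0.4]
grip_width: 81.2
finger_force: 0.0
```

{"fn": "arm_command", "kwargs": {
  "gripper": [91,91,91,91,91],
  "dp": [
    [0,0,-0.8],
    [0,0,-1],
    [0,0,-0.6],
    [0.5,-0.4,0],
    [1,-0.7,0]
  ],
  "twist": [0,0,0,0,0]
}}

```text
time: 21.85
tool_pos: [581.6, 77.4, 117.8]
tcp_rot: [-3.14, -0.0, 1.569]
contact_force: [0.1, 0.8, -0.4]
grip_width: 91.2
finger_force: 0.0
```

{"fn": "arm_command", "kwargs": {
  "gripper": [91,91,91,91,91],
  "dp": [
    [0.97,-0.7,0],
    [0.97,-0.7,0],
    [0.97,-0.7,0],
    [0.97,-0.7,0],
    [0.97,-0.7,0]
  ],
  "twist": [0,0,0,0,0]
}}

```text
time: 22.48
tool_pos: [493.0, 199.4, 117.6]
tcp_rot: [-3.139, 0.0, 1.571]
contact_force: [0.4, 0.2, -0.0]
grip_width: 91.0
finger_force: 0.0
```

{"fn": "arm_command", "kwargs": {
  "gripper": [91,91,91,91,91],
  "dp": [
    [0.97,-0.7,0],
    [0.97,-0.7,0],
    [0.97,-0.7,0],
    [0.97,-0.7,0],
    [0,0,0.5]
  ],
  "twist": [0,0,0,0,0]
}}

```text
time: 23.1
tool_pos: [423.4, 296.8, 105.7]
tcp_rot: [-3.142, -0.0, 1.574]
contact_force: [-0.1, -0.0, 0.4]
grip_width: 91.3
finger_force: 0.0
```

```bash
python3 - <<'E'
from m import *
o=get_obs();im=capture("wrist")[:,:,::-1].copy()
print(o["tool_pos"].round(1),fit("wrist",im,o,(425,296),45,22))
E
```

```text
[423.4 296.8 105.7] (array([424.5, 297.5]), 64.0)
```

{"fn": "arm_command", "kwargs": {
  "gripper": [91,91,91,91,91],
  "dp": [
    [0,0.05,1],
    [0,0,1],
    [0,0,1],
    [0,0,0.4],
    [0,0,0.2]
  ],
  "twist": [0,0,0,0,0]
}}

```text
time: 23.78
tool_pos: [426.5, 294.7, 15.6]
tcp_rot: [-3.141, 0.001, 1.57]
contact_force: [0.2, 0.5, -0.2]
grip_width: 90.9
finger_force: 0.0
```

{"fn": "arm_command", "kwargs": {
  "gripper": [70,38,38,38,38],
  "dp": [
    [0,0,0],
    [0,0,0],
    [0,0,0],
    [0,0,0],
    [0,0,0]
  ],
  "twist": [0,0,0,0,0]
}}

```text
time: 24.4
tool_pos: [426.6, 295.3, 16.4]
tcp_rot: [3.141, -0.0, 1.571]
contact_force: [-2.0, 0.4, 1.4]
grip_width: 45.6
finger_force: 1.0
```

{"fn": "arm_command", "kwargs": {
  "gripper": [38,38,38,38,38],
  "dp": [
    [0,0,0],
    [0,0,0],
    [0,0,0],
    [0,0,-0.6],
    [0,0,-1]
  ],
  "twist": [0,0,0,0,0]
}}

```text
time: 25.02
tool_pos: [426.4, 295.0, 56.7]
tcp_rot: [-3.141, 0.001, 1.571]
contact_force: [1.1, 0.5, -0.3]
grip_width: 38.0
finger_force: 0.0
```

```bash
python3 - <<'E'
from h import *
print(get_obs()["tool_pos"],get_obs()["grip_width"])
cv2.imwrite("pics/w2.png",capture("wrist")[:,:,::-1]);s=capture("scene")[:,:,::-1]
cv2.imwrite("pics/s2.png",s)
E
```

```text
[426.37609773 295.0463319   56.65255366] 38.01323682541649
```

View pics/w2.png

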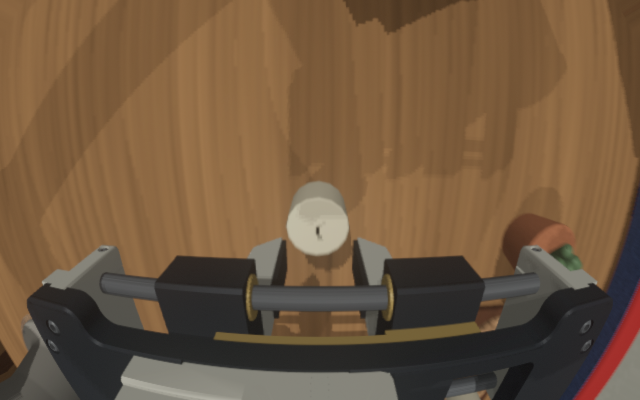

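View pics/s2.png

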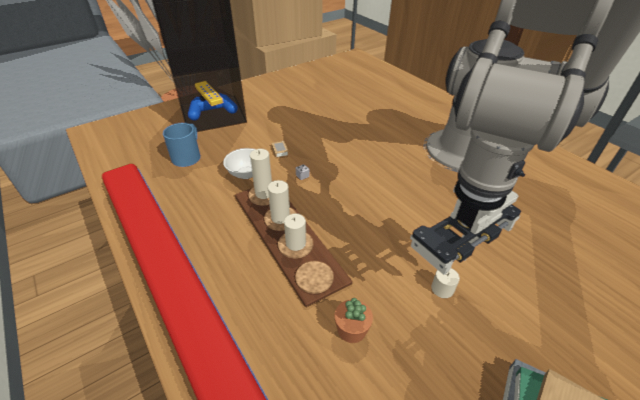

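The three placed candles stand well on their coasters. The shortest is still upright (scene 446,284) but slipped out of the grip. Remeasuring it.

```bash
python3 - <<'E'
from m import *
o=get_obs();w=cv2.imread("pics/w2.png");s=cv2.imread("pics/s2.png");d=capture("side")[:,:,::-1].copy()
for n,i in(("wrist",w),("scene",s),("side",d)):
    for c in((425,297),(425,312)): print(n,*fit(n,i,o,c,45,22))
print("placed")
for k,c,z in((4,(587.5,-144.5),137),(3,(596,-48),112),(2,(610.5,39),87)):
    print(k,[fit(n,i,o,c,z,22) for n,i in(("scene",s),("side",d))])
E
```

```text
wrist [427. 296.] 62.0
wrist [427.  296.5] 52.0
scene [425.5 296. ] 48.0
scene [425.5 296.5] 45.0
side [426.  296.5] 58.0
side [426. 297.] 53.0
placed
4 [(array([ 586., -145.]), 34.0), (array([ 587., -145.]), 65.0)]
3 [(array([596., -48.]), 49.0), (array([597., -48.]), 61.0)]
2 [(array([609.5,  39.5]), 55.0), (array([610.5,  39.5]), 57.0)]
```

The candle is still at (426,296) and the placed ones are centred, so I lifted before the grip had built up. Retrying with a longer close.

{"fn": "arm_command", "kwargs": {
  "gripper": [91,91,91,91,91],
  "dp": [
    [0.04,0,-0.5],
    [0,0,0],
    [0,0,0],
    [0,0,0],
    [0,0,0]
  ],
  "twist": [0,0,0,0,0]
}}

```text
time: 25.8
tool_pos: [426.4, 296.2, 68.4]
tcp_rot: [-3.141, 0.0, 1.571]
contact_force: [-0.9, 0.1, 0.2]
grip_width: 83.5
finger_force: 0.0
```

{"fn": "arm_command", "kwargs": {
  "gripper": [91,91,91,91,91],
  "dp": [
    [0,0,0.4],
    [0,0,0.8],
    [0,0,0.6],
    [0,0,0.4],
    [0,0,0]
  ],
  "twist": [0,0,0,0,0]
}}

```text
time: 26.42
tool_pos: [426.1, 296.0, 12.9]
tcp_rot: [-3.14, 0.001, 1.571]
contact_force: [0.7, -0.1, 0.9]
grip_width: 90.7
finger_force: 0.0
```

{"fn": "arm_command", "kwargs": {
  "gripper": [70,38,38,38,38],
  "dp": [
    [0,0,0],
    [0,0,0],
    [0,0,0],
    [0,0,0],
    [0,0,0]
  ],
  "twist": [0,0,0,0,0]
}}

```text
time: 27.05
tool_pos: [426.5, 296.3, 13.8]
tcp_rot: [3.142, -0.0, 1.571]
contact_force: [-0.8, 0.4, 1.2]
grip_width: 45.2
finger_force: 0.2
```

{"fn": "arm_command", "kwargs": {
  "gripper": [38,38,38,38,38],
  "dp": [
    [0,0,0],
    [0,0,0],
    [0,0,0],
    [0,0,0],
    [0,0,0]
  ],
  "twist": [0,0,0,0,0]
}}

```text
time: 27.68
tool_pos: [426.5, 296.3, 13.7]
tcp_rot: [3.142, 0.0, 1.571]
contact_force: [0.3, 0.1, 2.3]
grip_width: 41.7
finger_force: 30.0
```

{"fn": "arm_command", "kwargs": {
  "gripper": [38,38,38,38,38],
  "dp": [
    [0,0,-0.1],
    [0,0,-0.2],
    [0,0,-0.3],
    [0,0,0],
    [0,0,0]
  ],
  "twist": [0,0,0,0,0]
}}

```text
time: 28.3
tool_pos: [426.5, 296.3, 28.7]
tcp_rot: [3.141, -0.0, 1.571]
contact_force: [-0.4, -0.9, -1.0]
grip_width: 41.7
finger_force: 30.0
```

{"fn": "arm_command", "kwargs": {
  "gripper": [38,38,38,38,38],
  "dp": [
    [0,0,-0.7],
    [0,0,-1],
    [-0.3,0.2,0],
    [-0.8,0.6,0],
    [-1,0.9,0]
  ],
  "twist": [0,0,0,0,0]
}}

```text
time: 28.92
tool_pos: [468.7, 242.9, 70.0]
tcp_rot: [-3.14, 0.001, 1.572]
contact_force: [1.0, 0.5, -0.2]
grip_width: 41.8
finger_force: 30.0
```

{"fn": "arm_command", "kwargs": {
  "gripper": [38,38,38,38,38],
  "dp": [
    [-1,1,0],
    [-1,1,0],
    [-0.9,1,0],
    [-0.6,1,0],
    [-0.4,1,0]
  ],
  "twist": [0,0,0,0,0]
}}

```text
time: 29.55
tool_pos: [594.3, 144.6, 69.6]
tcp_rot: [-3.14, 0.0, 1.57]
contact_force: [0.4, 0.1, -1.3]
grip_width: 41.9
finger_force: 30.0
```

{"fn": "arm_command", "kwargs": {
  "gripper": [38,38,38,38,38],
  "dp": [
    [-0.3,0.8,0],
    [-0.14,0.47,0.2],
    [0,0,0.5],
    [0,0,0.5],
    [0,0,0]
  ],
  "twist": [0,0,0,0,0]
}}

```text
time: 30.18
tool_pos: [623.9, 135.5, 39.3]
tcp_rot: [-3.138, 0.0, 1.571]
contact_force: [0.5, -0.1, 0.0]
grip_width: 41.7
finger_force: 30.0
```

```bash
python3 chk.py 625.5 134.5 45 13.7
```

```text
[623.9 135.5  39.3] [ 0.5 -0.1  0. ]
scene (array([625., 137.]), 34.0)
side (array([625.5, 134.5]), 44.0)
[625.4 135.6  41.1]
```

{"fn": "arm_command", "kwargs": {
  "gripper": [38,38,38,38,38],
  "dp": [
    [-0.04,0,0.15],
    [0,0,0.12],
    [0,0,0.06],
    [0,0,0.03],
    [0,0,0]
  ],
  "twist": [0,0,0,0,0]
}}

```text
time: 30.9
tool_pos: [625.8, 134.3, 32.2]
tcp_rot: [3.141, -0.0, 1.571]
contact_force: [-0.4, -0.4, -0.7]
grip_width: 41.6
finger_force: 30.0
```

{"fn": "arm_command", "kwargs": {
  "gripper": [38,38,38,38,38],
  "dp": [
    [0,0,0.02],
    [0,0,0],
    [0,0,0],
    [0,0,0],
    [0,0,0]
  ],
  "twist": [0,0,0,0,0]
}}

```text
time: 31.52
tool_pos: [625.8, 134.3, 31.7]
tcp_rot: [3.141, 0.0, 1.571]
contact_force: [0.8, -1.1, -1.3]
grip_width: 41.4
finger_force: 30.0
```

{"fn": "arm_command", "kwargs": {
  "gripper": [38,38,38,38,38],
  "dp": [
    [0,0,0.04],
    [0,0,0],
    [0,0,0],
    [0,0,0],
    [0,0,0]
  ],
  "twist": [0,0,0,0,0]
}}

```text
time: 32.15
tool_pos: [625.9, 134.3, 30.8]
tcp_rot: [3.141, -0.0, 1.571]
contact_force: [0.6, 0.2, 0.7]
grip_width: 41.6
finger_force: 30.0
```

{"fn": "arm_command", "kwargs": {
  "gripper": [46,60,80,91,91],
  "dp": [
    [0,0,0],
    [0,0,0],
    [0,0,0],
    [0,0,0],
    [0,0,-0.3]
  ],
  "twist": [0,0,0,0,0]
}}

```text
time: 32.78
tool_pos: [625.3, 134.2, 37.9]
tcp_rot: [-3.14, 0.0, 1.571]
contact_force: [-0.2, -0.2, 0.2]
grip_width: 81.4
finger_force: 0.0
```

{"fn": "arm_command", "kwargs": {
  "gripper": [91,91,91,91,91],
  "dp": [
    [0,0,-0.8],
    [0,0,-1],
    [0,0,-1],
    [0,-0.5,-1],
    [0,-1,-1]
  ],
  "twist": [0,0,0,0,0]
}}

```text
time: 33.4
tool_pos: [588.4, 134.2, 159.4]
tcp_rot: [3.14, -0.0, 1.571]
contact_force: [-0.8, -0.3, 0.2]
grip_width: 91.4
finger_force: 0.0
```

{"fn": "arm_command", "kwargs": {
  "gripper": [91,91,91,91,91],
  "dp": [
    [0,-1,-1],
    [0,-1,0],
    [0,-1,0],
    [0,-1,0],
    [0,-1,0]
  ],
  "twist": [0,0,0,0,0]
}}

```text
time: 34.02
tool_pos: [462.5, 134.2, 183.9]
tcp_rot: [3.141, -0.0, 1.571]
contact_force: [-0.1, 0.4, 0.3]
grip_width: 91.3
finger_force: 0.0
```

```bash
python3 - <<'E'
from m import *
o=get_obs();s=capture("scene")[:,:,::-1].copy();d=capture("side")[:,:,::-1].copy()
for k,c,z in((4,(587.5,-144.5),137),(3,(596,-48),112),(2,(610.5,39),87),(1,(625.5,134.5),62)):
    print(k,[fit(n,i,o,c,z,22) for n,i in(("scene",s),("side",d))])
cv2.imwrite("pics/f.png",np.hstack([cv2.resize(s[100:360,180:440],None,fx=1.5,fy=1.5),cv2.resize(d[100:360,200:460],None,fx=1.5,fy=1.5)]))
E
```

```text
4 [(array([ 586.5, -145. ]), 39.0), (array([ 587., -145.]), 54.0)]
3 [(array([596.5, -48.5]), 46.0), (array([597., -48.]), 42.0)]
2 [(array([609.5,  39.5]), 55.0), (array([610.5,  40. ]), 53.0)]
1 [(array([626., 134.]), 78.0), (array([626.5, 134.5]), 63.0)]
```

View pics/f.png

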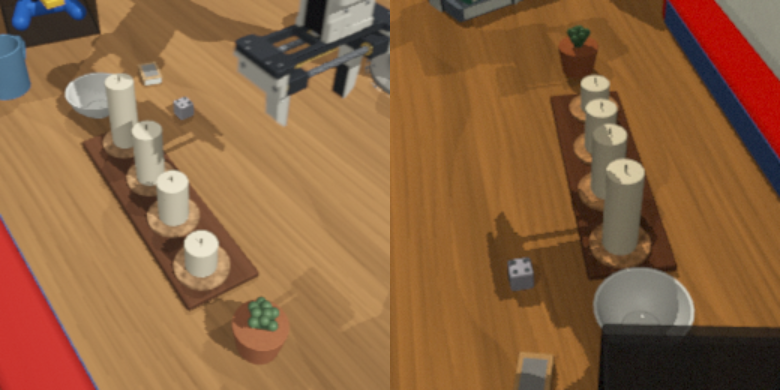

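All four candles stand centred within about 1 mm, in order from the bowl end down to the pot. The bowl and cube haven't moved and the gripper is clear.

```bash
python3 -c "
from plant import *
print(close_job())"
```

```text
the job is handed in; nothing more can be done
None
```

The job is handed in: the four candles stand upright, each within about 1 mm of its coaster's centre, tallest by the bowl down to shortest by the succulent, with the bowl and fidget cube left untouched, in about 34 s; the shortest slipped from the grip once without falling and was picked up again.

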